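# Hang the rinsed egg cup on the draining peg

## Robot

A 7-joint arm with a two-finger parallel gripper is mounted at the origin on the work surface. World frame = base frame: x ahead of the robot, y to its left, z up, the work surface at z = 0. Lengths are in mm, angles in rad, forces in N, time in s.
With the tool pointing down it reaches from about 400 to 850 mm from the base axis. Payload 6.9 kg.
Tool frame: the origin (TCP) lies on the centre line of the jaws, within the pads' length; the fingertips stand robot.nose_length ahead of it and the grasp point (between the pads) lies 3 mm ahead of it (robot.nose_length is the distance from the TCP to the fingertips, in mm); z points along the fingers, y is the direction in which the jaws open and shut (so a half turn about z gives the same grasp; the last joint's range is limited). The gripper opens to 85 mm and grips with 20 to 120 N. Pads are 22 mm wide; open, the fingers measure 114 mm over their backs; the gripper's body (76 mm by 85 mm) begins 54 mm behind the grasp point. The pads swing forward as they close: fully open they stand 13 mm farther back than shut.
Start: joints at [-1.075, 0.507, -0.238, 1.5, 0.126, 1.149, -0.155], TCP at [238.098, 577.86, 253.275] pointing down, gripper open.
Joint ranges: [-3.08, 3.08], [-0.24, 2.05], [-1.43, 1.35], [0, 2.5], [-1.52, 4.66], [0.17, 1.96], [-2.89, 2.89]. Speed limits (rad/s): [2.39, 2.39, 3.14, 3.14, 3.14, 3.14, 3.14].

## Interface

Orientations are given as a unit quaternion [x, y, z, w].
In Python, from plant import robot, ungrasp, close_gripper, vision gives the robot as it stands. Calls block until the motion is done:
- robot.move_to(position, orientation): joint-space move of the TCP to a pose.
- robot.move_straight(position, rot=None, vel=150, max_force=None): straight line of the TCP; rot=None keeps the orientation; vel is the mean speed in mm/s. With max_force (N) it stops when the force on the tool has changed by that much, and returns True; else False.
- robot.goto_joints(angles): joint-space move.
- ungrasp() and close_gripper(): open the fingers fully, or close them until they stop; the grip force is fixed at half the most.
- robot.hold(seconds).
- robot.inverse_kinematics(position, orientation): joint angles nearest the present ones, or None.
- robot.get_obs(): the state.
- vision.capture(name): name is "side" or "top"; returns a dict with "frame" (480x640x3 uint8, red, green, blue), "range_z" (480x640 float32, mm along the optical axis (not along the pixel's ray), 0 where there is no reading), "fx", "fy", "cx", "cy" (pixels), "distortion" ([k1, k2, p1, p2, k3] as OpenCV has them; the pictures are not rectified), "eye" and "rotation" of the camera in the world. Camera axes: x right, y down, z forward; pixel columns grow to the right and rows downward; lengths in mm; the calibration is good to about 2 mm. A picture is of the moment at which its call begins.
A pose or a line that the arm cannot do raises robot.IKError and nothing moves.
- robot.hand_in(): hands the job in, once; it reports no verdict.
The state is a dict: "t": time; "joint_pos": joint angles; "qvel": joint speeds; "joint_efforts": joint torques, N m; "ee_pos": TCP position; "tcp_rot": TCP orientation; "contact_force": force on the tool from outside, world axes, zero at the start; "ft_torque": the same for the moment, N m; "opening": finger opening in mm.
Only numpy, scipy, OpenCV 4.12 (cv2) and the standard library are available. Lean on these libraries where they do the work, as an engineer would, in place of code of your own. Each camera call takes 0.05 s, during which the arm holds its last target.

## Task

The yellow egg cup has just been rinsed: pick it up as it stands, mouth-down, and hang it mouth-down on the empty leaning draining peg (not the peg with the blue cup on it). Lower it over the peg until it is seated with the peg's tip up against the inside of the cup before letting go, then leave it hanging there by itself. Do not shift the white egg cup or the glass pump bottle.

Things in the scene. Friction and masses are not known exactly. Their poses are not given: they have to be found in the camera images.
- egg_cup: yellow ceramic egg cup, 90 g, standing mouth-down, 66 mm tall. Origin: centre of its mouth (rim plane, on the ledge at the start); z along its axis to the foot (up). Bowl: outer diameter 51 at the rim, 49 at 46 mm from it; inside 43 wide, 41 deep, flat floor. Then a 22 mm stem and, 62 to 66 mm from the rim, a 40 mm hollow foot (light). Grip the bowl's outside 25 to 30 mm from the rim, about 30 N
- peg: empty draining peg: fixed steel rod, 18 mm thick, 115 long, round tip, leaning 25 degrees roughly towards the robot, on a fixed suction foot (80 mm disc, 27 high, small lever). Origin: top of the tip, 126 mm above the ledge; z along the rod, out of the tip; y level. An equal peg 0.3 m or more to the side already holds a blue egg cup
- white_cup: white egg cup, same shape, size and origin as the yellow one, also standing mouth-down on the ledge; to be left where it is
- bottle: green glass bottle with steel pump, loose, 64 mm diameter, 182 tall, near the back of the ledge; spout reaches 44 mm from the axis; origin at the centre of its underside, z up; to be left where it is
Not all that is in view belongs to the job. What is shaped like the part that bears peg but orange or purple is not meant.

How it is judged:
By the outcome, as a careful person would: the job done as asked, in the order asked, and still so for the second after the job is handed in, with the robot touching nothing.
It also fails if it takes over 38 s, if anything falls off the work surface, if the arm or the gripper's body presses on something with over 40 N, if the wrist force passes 120 N, or if a joint passes its speed limit or range.

## Working session

There is one attempt and no reset: what is moved stays moved. The work goes in short steps, each a Python script; the robot and the scene stay as the last script left them, time stands still between calls to the robot, and variables do not carry over. Pictures are saved under pics/ and viewed, and the job is handed in when it is done.

```bash
ls -la; mkdir -p pics; cat > h.py <<'E'
import numpy as np, cv2, pickle
def save(n, tag):
    from plant import vision
    c=vision.capture(n); pickle.dump(c,open(f'{tag}.pkl','wb'))
    cv2.imwrite(f'pics/{tag}.png',c['frame'][:,:,::-1]); return c
def load(tag): return pickle.load(open(f'{tag}.pkl','rb'))
def KD(c): return np.array([[c['fx'],0,c['cx']],[0,c['fy'],c['cy']],[0,0,1.]]),np.array(c['distortion'],float)
def rays(c,uv):
    K,D=KD(c); p=cv2.undistortPoints(np.array(uv,float).reshape(-1,1,2),K,D).reshape(-1,2)
    return np.c_[p,np.ones(len(p))]
def world(c,uv,z):
    return (rays(c,uv)*np.array(z,float).reshape(-1,1))@np.array(c['rotation']).T+np.array(c['eye'])
def onplane(c,uv,h):
    d=rays(c,uv)@np.array(c['rotation']).T; e=np.array(c['eye'])
    return e+d*((h-e[2])/d[:,2])[:,None]
def cloud(c):
    v,u=np.nonzero(c['range_z']>0); P=world(c,np.c_[u,v],c['range_z'][v,u]); return u,v,P
def proj(c,P):
    K,D=KD(c); R=np.array(c['rotation']).T
    return cv2.projectPoints((np.atleast_2d(P)-np.array(c['eye'])).astype(float)@R.T,np.zeros(3),np.zeros(3),K,D)[0].reshape(-1,2)
E
python3 - <<'E'
from h import *
from plant import robot
for n in('side','top'):
    c=save(n,n+'0'); print(n,c['eye'],np.round(c['rotation'],3).tolist(),c['fx'],c['distortion'],(c['range_z']>0).mean())
print(robot.get_obs(), robot.nose_length)
E
```

```text
total 12
drwxr-xr-x  3 agent agent 4096 Dec  6 11:07 .
drwxr-xr-x 23 root  root  4096 Dec  6 11:07 ..
drwxr-xr-x  2 agent agent 4096 Dec  6 11:07 pics
side [  84.10191546 -605.73096555  749.57735586] [0.84, -0.316, 0.147, -0.415] 534.8590608442463 [-0.04031301  0.          0.          0.          0.        ] 0.995986328125
top [554.3086416   51.41349459 914.42669235] [0.712, -0.7, 0.036, -0.027] 529.5563605317946 [-0.14749445  0.          0.          0.          0.        ] 0.9961555989583334
{'t': 0.1, 'joint_pos': array([-1.0745049 ,  0.50826296, -0.23749082,  1.50104454,  0.1256908 ,
        1.14891994, -0.15480159]), 'qvel': array([ 1.38670375e-03, -1.63403995e-03, -9.20664800e-04, -2.00956096e-03,
        1.10860071e-03,  7.79329101e-05, -7.06918439e-04]), 'joint_efforts': array([-3.79345773e-03, -6.21840191e+01, -2.19413348e+00, -2.50207114e+01,
        1.25239394e-02,  7.88374135e-03,  9.30788161e-06]), 'ee_pos': array([237.99826178, 577.4489585 , 252.50543223]), 'tcp_rot': array([ 1.94168334e-01,  9.80967878e-01, -8.13183148e-04, -1.38626465e-04]), 'contact_force': array([-0.15750819, -0.44915239, -0.03099027]), 'ft_torque': array([-0.01445471,  0.01920525, -0.0253208 ]), 'opening': 85.47402388370008} 22.0
```

```bash
python3 - <<'E'
s=open('h.py').read()
s=s.replace("np.array(c['rotation'])","Rm(c)").replace("def KD","from scipy.spatial.transform import Rotation as R_\ndef Rm(c): return R_.from_quat(c['rotation']).as_matrix()\ndef KD",1)
open('h.py','w').write(s)
E
cat h.py | head -12
```

```text
import numpy as np, cv2, pickle
def save(n, tag):
    from plant import vision
    c=vision.capture(n); pickle.dump(c,open(f'{tag}.pkl','wb'))
    cv2.imwrite(f'pics/{tag}.png',c['frame'][:,:,::-1]); return c
def load(tag): return pickle.load(open(f'{tag}.pkl','rb'))
from scipy.spatial.transform import Rotation as R_
def Rm(c): return R_.from_quat(c['rotation']).as_matrix()
def KD(c): return np.array([[c['fx'],0,c['cx']],[0,c['fy'],c['cy']],[0,0,1.]]),np.array(c['distortion'],float)
def rays(c,uv):
    K,D=KD(c); p=cv2.undistortPoints(np.array(uv,float).reshape(-1,1,2),K,D).reshape(-1,2)
    return np.c_[p,np.ones(len(p))]
```

View pics/side0.png

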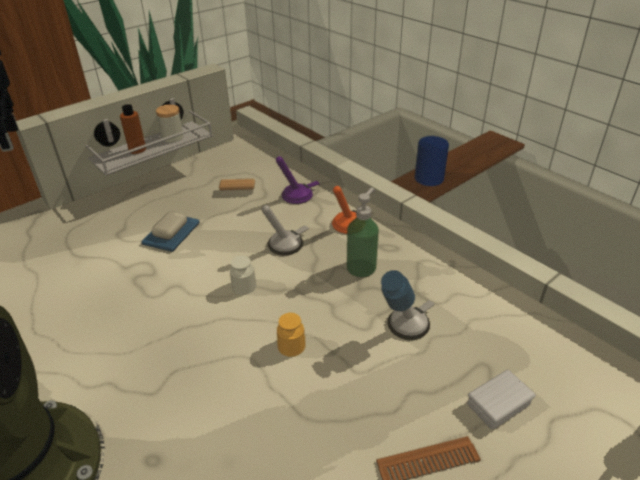

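View pics/top0.png

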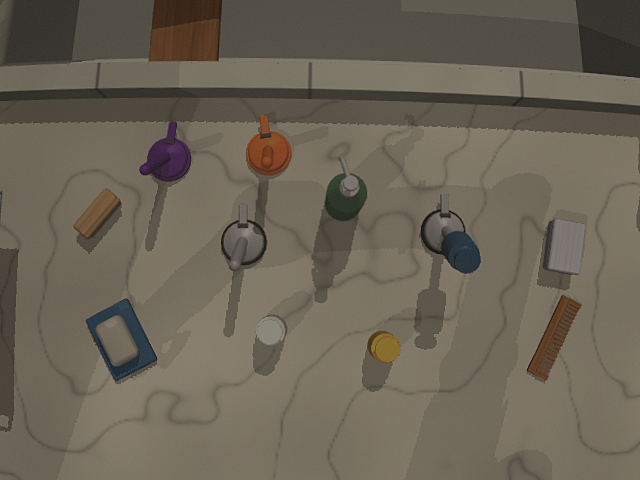

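The side view shows the yellow cup at about (291,335), the white cup at (243,277), the empty steel peg with its tip at (266,209) and foot at (285,240), and the bottle at (362,250). The blue-cup peg is at (405,310). In the top view the yellow cup is at (385,347), the white cup at (270,330), and the peg tip at (235,263) with its foot at (244,241). The bottle is at (346,195). Next I'll measure these.

```bash
python3 - <<'E'
from h import *
for n in('top0','side0'):
    c=load(n); u,v,P=cloud(c); hsv=cv2.cvtColor(c['frame'],cv2.COLOR_RGB2HSV)[v,u].astype(int)
    sel=(abs(P[:,0]-550)<200)&(abs(P[:,1])<250)
    z=P[sel,2]; m=abs(z)<12; print(n,'ledge z med',np.median(z[m]),np.percentile(z[m],[5,95]), 'hist',np.histogram(z,[-50,-20,-5,5,20,40,60,70,100,130,200])[0])
    y=(hsv[:,0]>15)&(hsv[:,0]<30)&(hsv[:,1]>150)&(P[:,0]>250)&(P[:,0]<600)&(P[:,2]>3)&(P[:,2]<90)
    Y=P[y]; print('yellow',len(Y),np.median(Y,0),Y.min(0),Y.max(0)); 
    t=Y[Y[:,2]>np.percentile(Y[:,2],95)-3]; print(' top',t.mean(0),t.min(0),t.max(0))
    # foot-of-top: all high things clusters
    mask=np.zeros((480,640),np.uint8); hi=(P[:,2]>12)&(P[:,0]>250)&(P[:,0]<760)&(abs(P[:,1])<400); mask[v[hi],u[hi]]=1
    k,lab,st,ce=cv2.connectedComponentsWithStats(mask)
    for i in range(1,k):
        if st[i,4]>60:
            q=P[(lab[v,u]==i)]; top=q[q[:,2]>q[:,2].max()-6]
            print(i,st[i,:5],'med',np.round(np.median(q,0)),'min',np.round(q.min(0)),'max',np.round(q.max(0)),'top',np.round(top.mean(0),1))
E
```

```text
top0 ledge z med 0.3149470983981928 [-2.34412823  3.09676279] hist [    0    37 57967  1723  1380   601  1030   245  1535  1339]
yellow 737 [461.44590897 -71.65800374  65.67943556] [434.73131691 -96.50228161   4.74222436] [482.84782426 -50.37004778  71.54359224]
 top [457.92627708 -75.16972987  67.42595467] [439.18221534 -94.63164392  65.8566906 ] [477.51998552 -55.73387454  71.54359224]
1 [258 155  20  17 197] med [750. 120. 120.] min [736. 110.  12.] max [760. 143. 129.] top [744.5 119.1 125.5]
2 [ 324  156   43   65 1674] med [695.   1. 117.] min [671. -35.  12.] max [742.  28. 186.] top [710.2  -1.7 182.1]
3 [139 158  45  20 507] med [749. 302.  25.] min [722. 274.  12.] max [760. 328. 130.] top [730.4 307.7 125.7]
6 [108 192  13  24 168] med [694. 393.  27.] min [672. 382.  15.] max [712. 400.  31.] top [694.5 393.5  27.9]
7 [ 424  194   57   80 2280] med [ 634. -173.  106.] min [ 579. -214.   12.] max [ 720. -146.  158.] top [ 608.  -180.1  154.9]
8 [ 223  204   41   67 1575] med [631. 162.  22.] min [579. 130.  12.] max [695. 200. 129.] top [586.6 163.3 125.8]
9 [ 544  218   2
[... 1422 characters left out ...]
 47  46 832] med [614. 158.  25.] min [575. 128.  12.] max [694. 199. 131.] top [583.2 162.8 127.3]
9 [ 141  212   58   37 1110] med [446. 360.  25.] min [384. 310.  12.] max [526. 400.  43.] top [453.6 371.8  39.4]
17 [230 255  26  36 753] med [475. 102.  47.] min [456.  86.  12.] max [505. 134.  71.] top [481.  112.6  68. ]
18 [ 381  270   53   66 1912] med [ 620. -189.   92.] min [ 577. -214.   12.] max [ 720. -147.  160.] top [ 605.9 -180.7  155.8]
19 [277 312  29  41 959] med [449. -86.  47.] min [ 431. -101.   12.] max [481. -54.  71.] top [456.1 -75.6  67.9]
21 [ 468  369   52   50 1144] med [ 618. -384.   33.] min [ 583. -400.   12.] max [ 678. -360.   37.] top [ 626.4 -383.5   33.1]
```

```bash
python3 - <<'E'
from h import *
from scipy.optimize import least_squares
planes=[];
for n in('top0','side0'):
    c=load(n); u,v,P=cloud(c)
    s=(P[:,0]>560)&(P[:,0]<660)&(P[:,1]>125)&(P[:,1]<200)&(P[:,2]>45)&(P[:,2]<135)
    Q=P[s]; print(n,len(Q),Q.max(0))
    # cylinder/capsule fit, r=9: params: tip-centre C, direction d
    L=106
    def seg(p):
        C=p[:3]; d=np.array([p[3],p[4],1.]);d/=np.linalg.norm(d)
        t=np.clip((Q-C)@d,-120,0); return np.linalg.norm(Q-C-t[:,None]*d,axis=1)-9
    r=least_squares(seg,[590,163,115,-.45,0],loss='soft_l1',f_scale=1.5)
    p=r.x; d=np.array([p[3],p[4],1.]);d/=np.linalg.norm(d); tip=p[:3]+9*d
    print('tip(end on axis)',tip,'d',d,'tilt',np.degrees(np.arccos(d[2])),'az',np.degrees(np.arctan2(d[1],d[0])),'rms',np.sqrt(np.mean(r.fun**2)))
    # silhouette midline: per-row in image along projected axis
    m=np.zeros((480,640),np.uint8); m[v[s],u[s]]=1
    k,lab,st,ce=cv2.connectedComponentsWithStats(m); i=1+np.argmax(st[1:,4]); ys,xs=np.nonzero(lab==i)
    print(' blob',st[i],'vs proj tip', proj(c,tip),'proj mid',proj(c,tip-60*d))
    line=cv2.fitLine(np.c_[xs,ys].astype(np.float32),cv2.DIST_L2,0,.01,.01).ravel(); 
    a=line[2:]-15*line[:2]; b=line[2:]+15*line[:2]
    R=rays(c,[a,b])@Rm(c).T; nn=np.cross(R[0],R[1]); planes.append(nn/np.linalg.norm(nn)); print(' line',line)
    img=cv2.resize(c['frame'][:,:,::-1],None,fx=1,fy=1).copy()
    for t in(0,-9,-60,-100): 
        q=proj(c,tip+t*d)[0]; cv2.circle(img,(int(round(q[0])),int(round(q[1]))),1,(0,0,255),-1)
    q=proj(c,tip-40*d)[0].astype(int); crop=img[q[1]-50:q[1]+50,q[0]-60:q[0]+60]; cv2.imwrite(f'pics/peg_{n}.png',cv2.resize(crop,None,fx=5,fy=5,interpolation=cv2.INTER_CUBIC))
d=np.cross(*planes); d/=np.linalg.norm(d); d*=np.sign(d[2])
print('2-plane dir',d,np.degrees(np.arccos(d[2])),np.degrees(np.arctan2(d[1],d[0])))
E
```

```text
top0 337 [630.67645378 172.64310472 129.4626131 ]
tip(end on axis) [582.94601513 163.76149624 126.54685219] d [-0.42193155 -0.00890479  0.90658396] tilt 24.962532556168195 az -178.79096211209333 rms 0.6518870214351947
 blob [229 240  18  31 337] vs proj tip [[233.60560262 267.03856257]] proj mid [[238.52231833 252.50344141]]
 line [  0.315847    -0.94881016 237.43027    255.52818   ]
side0 272 [626.52951519 170.90204991 130.53579251]
tip(end on axis) [581.57376566 164.92139423 127.8909257 ] d [-0.42379936 -0.01780871  0.905581  ] tilt 25.098351683596242 az -177.59375721457505 rms 1.1549425970216234
 blob [262 205  24  29 272] vs proj tip [[263.96238968 206.29213829]] proj mid [[275.30254052 222.49369075]]
 line [  0.580917    0.8139628 272.89706   219.04779  ]
2-plane dir [-0.42773436 -0.00896045  0.90386007] 25.32981114968863 -178.79990747515475
```

```bash
cat >> h.py <<'E'
OFF=-(np.array([0,0,1])-PD*PD[2]); OFF/=np.linalg.norm(OFF)
# cup frame pose: rim centre o, axis a (to foot), y level axis yl. tool tilted by -t about yl relative to cup; grasp point g mm from rim
def tool(o,a,yl,t,s,g=26.):
    d=R_.from_rotvec(t*yl).apply(a)      # tool back direction
    return o+a*g+d*3, orient(d,s*yl)
Y0=np.array([0,1.,0]); YP=np.cross(np.array([0,0,1.]),-PD*np.array([1,1,0])); YP/=np.linalg.norm(YP)
E
python3 - <<'E'
from h import *
from plant import robot
print(YP)
for td in(0,10,15):
  t=np.radians(td)
  for s in(1,-1):
    for nm,o,a,yl in(('hover',CUP+[0,0,190],np.array([0,0,1.]),Y0),('pick',CUP,np.array([0,0,1.]),Y0),('seat',TIP-PD*41+OFF*9,PD,YP),('above',TIP+OFF*9+PD*10,PD,YP)):
        p,q=tool(o,a,yl,t,s); k=robot.inverse_kinematics(p,q)
        print(td,s,nm,np.round(p),-R_.from_quat(q).as_matrix()[:,2].round(2),None if k is None else np.round(k,2))
E
```

```text
[-0.02617695  0.99965732  0.        ]
0 1 hover [457. -76. 219.] [-0. -0.  1.] [ 0.01  0.29  0.13  1.96 -0.05  0.89  1.74]
0 1 pick [457. -76.  29.] [-0. -0.  1.] [ 0.22  0.6  -0.17  2.17  0.25  0.39  1.43]
0 1 seat [579. 164. 112.] [-0.42 -0.01  0.91] [-0.38  0.5  -0.04  2.13  1.05  0.2   0.18]
0 1 above [558. 164. 158.] [-0.42 -0.01  0.91] [-0.42  0.4   0.    2.13  0.68  0.26  0.55]
0 -1 hover [457. -76. 219.] [-0.  0.  1.] [-0.37  0.35  0.66  1.97 -0.27  0.91 -1.15]
0 -1 pick [457. -76.  29.] [-0.  0.  1.] [-0.05  0.61  0.24  2.18 -0.36  0.39 -1.09]
0 -1 seat [579. 164. 112.] [-0.42 -0.01  0.91] [-0.89  0.62  0.75  2.13 -1.3   0.29 -0.65]
0 -1 above [558. 164. 158.] [-0.42 -0.01  0.91] [-0.74  0.44  0.45  2.13 -0.21  0.2  -1.72]
10 1 hover [458. -76. 219.] [ 0.17 -0.    0.98] [0.07 0.38 0.04 1.83 0.   1.1  1.68]
10 1 pick [458. -76.  29.] [ 0.17 -0.    0.98] [ 0.2   0.65 -0.16  2.03  0.18  0.65  1.49]
10 1 seat [580. 164. 112.] [-0.26 -0.01  0.97] [-0.26  0.53 -0.16  1.98  0.42  0.43  0.85]
10 1 above [558. 164. 158.] [-0.26 -0.01  0.97] [-0.26  0.44 -0.16  1.98  0.34  0.51  0.91]
[... 394 characters left out ...]
 0.26 -0.    0.97] [ 0.1   0.43 -0.    1.77  0.03  1.2   1.65]
15 1 pick [458. -76.  29.] [ 0.26 -0.    0.97] [ 0.2   0.69 -0.16  1.95  0.17  0.77  1.49]
15 1 seat [580. 164. 112.] [-0.17 -0.    0.98] [-0.21  0.55 -0.2   1.9   0.31  0.56  0.96]
15 1 above [559. 164. 158.] [-0.17 -0.    0.98] [-0.23  0.46 -0.19  1.9   0.25  0.64  1.01]
15 -1 hover [458. -76. 219.] [0.26 0.   0.97] [-0.31  0.5   0.63  1.78 -0.22  1.22 -1.18]
15 -1 pick [458. -76.  29.] [0.26 0.   0.97] [-0.19  0.74  0.46  1.96 -0.36  0.8  -1.08]
15 -1 seat [580. 164. 112.] [-0.17 -0.    0.98] [-0.61  0.58  0.41  1.9  -0.35  0.55 -1.54]
15 -1 above [559. 164. 158.] [-0.17 -0.    0.98] [-0.66  0.5   0.45  1.91 -0.28  0.63 -1.61]
```

```bash
python3 - <<'E'
from h import *
from plant import robot
p,q=tool(CUP+[0,0,150],np.array([0,0,1.]),Y0,np.radians(10),1)
robot.move_to(p,q); 
p,q=tool(CUP+[0,0,60],np.array([0,0,1.]),Y0,np.radians(10),1); robot.move_straight(p,vel=200)
o=robot.get_obs(); print(o['t'],o['ee_pos'],p,o['joint_pos'].round(3))
c=save('side','side1')
# fingertip points
u,v,P=cloud(c); d=-R_.from_quat(o['tcp_rot']).as_matrix()[:,2]
s=(np.linalg.norm(P[:,:2]-CUP[:2],axis=1)<70)&(P[:,2]>72); a=(P[s]-o['ee_pos'])@R_.from_quat(o['tcp_rot']).as_matrix()
for sgn in(1,-1):
    f=a[(a[:,1]*sgn>30)]; print(len(f),'max tool z of finger',np.percentile(f[:,2],[95,99,100]), 'y rng',f[:,1].min(),f[:,1].max())
E
```

```text
3.1583 [457.86270865 -75.20492365  89.32281034] [457.52094453 -75.5         88.95442326] [ 0.103  0.554 -0.008  1.982  0.03   0.78   1.644]
843 max tool z of finger [-1.18769605  5.96279804  8.17986499] y rng 30.203332874905353 69.60725197581917
9841 max tool z of finger [-66.20735327 -13.64357583   7.1331454 ] y rng -70.11809021386533 -30.001841258768604
```

View pics/side1.png

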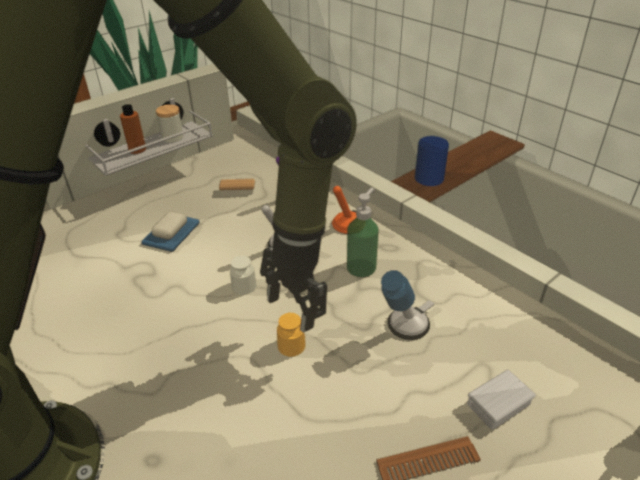

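The open fingers straddle the yellow cup at (291,335). Their tips stand about 9 mm ahead of the TCP, which is the stated 13 mm swing-back, so I'll aim the grasp 24 mm from the rim to allow for it.

```bash
python3 - <<'E'
from h import *
from plant import robot, close_gripper
A=np.array([0,0,1.]);t=np.radians(10)
p,q=tool(CUP,A,Y0,t,1,g=24); print('stop',robot.move_straight(p,vel=120,max_force=15))
print(robot.get_obs()['ee_pos'],p,robot.get_obs()['contact_force'])
print(close_gripper()); o=robot.get_obs(); print(o['t'],o['opening'],o['ee_pos'],o['contact_force'])
o=robot.get_obs(); robot.move_straight(o['ee_pos']+[0,0,60],vel=100)
o=robot.get_obs(); print(o['t'],o['opening'],o['ee_pos'],o['contact_force'])
save('side','side2');save('top','top2')
E
```

```text
stop False
[457.95239741 -75.59173836  27.58776655] [457.52094453 -75.5         26.95442326] [0.83561262 0.84318146 0.7824885 ]
False
4.3167 49.04071475862471 [458.0336045  -75.51289653  28.09957987] [-0.29452409 -0.51473423 10.07116399]
5.075 49.27591598818907 [457.76063587 -75.45876022  87.79224064] [ 0.77556703  0.16723406 -0.88845094]
```

View pics/side2.png

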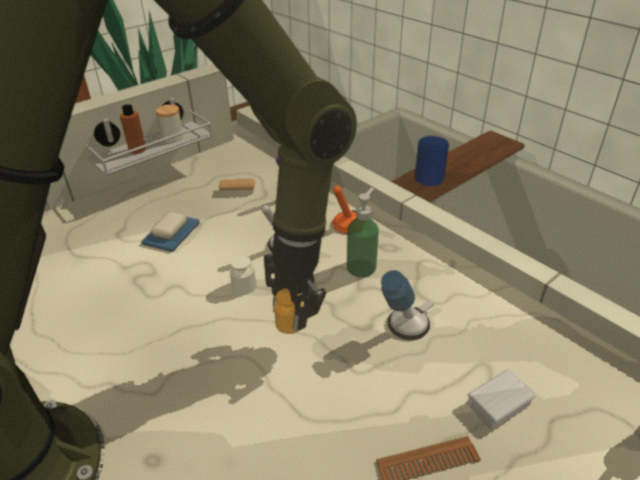

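The cup is in the grip at (287,312), lifted, with an opening of 49.3 mm. Next I'll check its pose in the hand.

```bash
cat > cupfit.py <<'E'
from h import *
from scipy.optimize import least_squares
def fit(c,ctr,zr,R=None):
    u,v,P=cloud(c); hsv=cv2.cvtColor(c['frame'],cv2.COLOR_RGB2HSV)[v,u].astype(int)
    y=(hsv[:,0]>12)&(hsv[:,0]<32)&(hsv[:,1]>130)&(np.linalg.norm(P-ctr,axis=1)<60)
    m=np.zeros((480,640),np.uint8); m[v[y],u[y]]=1; m=cv2.erode(m,np.ones((3,3))); y&=m[v,u]>0
    return P[y]
E
python3 - <<'E'
from cupfit import *
for n,z0 in(('side0',0),('side2',60),('top2',60)):
    c=load(n); Q=fit(c,CUP+[0,0,z0+33],0); h=Q[:,2]-z0
    print(n,len(Q),'z range',np.percentile(h,[0,1,3,97,99,100]).round(1))
    B=Q[(h>6)&(h<44)]
    if len(B)<40: continue
    def f(p):
        hh=B[:,2]-z0-25; return np.hypot(B[:,0]-p[0]-p[2]*hh,B[:,1]-p[1]-p[3]*hh)-(25.5-(hh+25)/46)
    r=least_squares(f,[*CUP[:2],0,0],loss='soft_l1',f_scale=1); print(r.x[:2].round(1),'tilt deg',np.degrees(r.x[2:]).round(1),'rms',np.sqrt(np.mean(r.fun**2)),len(B))
E
```

```text
side0 852 z range [ 5.5  8.4 10.5 69.4 70.2 71.1]
[457.1 -74.3] tilt deg [0.1 0.7] rms 1.1136909405325395 348
side2 609 z range [ 5.6  7.  10.4 68.8 69.4 71.3]
[456.8 -74.3] tilt deg [-0.3  0.8] rms 0.9898772899103019 234Traceback (most recent call last):
  File "<stdin>", line 4, in <module>
    return _quantile_unchecked(
        a, q, axis, out, overwrite_input, method, keepdims, weights)
    return _ureduce(a,
                    func=_quantile_ureduce_func,
    ...<5 lines>...
                    overwrite_input=overwrite_input,
                    method=method)
    r = func(a, **kwargs)
    result = _quantile(arr,
                       quantiles=q,
    ...<2 lines>...
                       out=out,
                       weights=wgt)
    slices_having_nans = np.isnan(arr[-1, ...])
                                  ~~~^^^^^^^^^
IndexError: index -1 is out of bounds for axis 0 with size 0
```

```bash
cat >> h.py <<'E'
T10=np.radians(10)
def held(o,a,yl):
    p,q=tool(o,a,yl,T10,1,g=24); return p,q
E
python3 - <<'E'
from h import *
from plant import robot
o=robot.get_obs(); robot.move_straight(np.array([457.5,-75.5,200]),vel=200)
p,q=held(TIP+OFF*8+PD*40,PD,YP); robot.move_to(p,q)
p,q=held(TIP+OFF*8+PD*15,PD,YP); robot.move_straight(p,vel=100); 
o=robot.get_obs(); print(o['t'],o['ee_pos'],p,o['tcp_rot'],q,o['opening'],o['joint_pos'].round(2),o['contact_force'])
save('side','side3');save('top','top3')
E
```

```text
7.2833 [557.92194863 162.24970997 160.45337491] [557.89936699 163.55842835 161.06283508] [-0.01206151  0.99146971  0.00113479  0.12977304] [-0.01297761  0.99135992  0.00170854  0.13051501] 49.302972401789376 [-0.39  0.43  0.01  1.98  0.18  0.5   1.08] [ 0.46923975  0.04178997 -1.23054677]
```

View pics/side3.png

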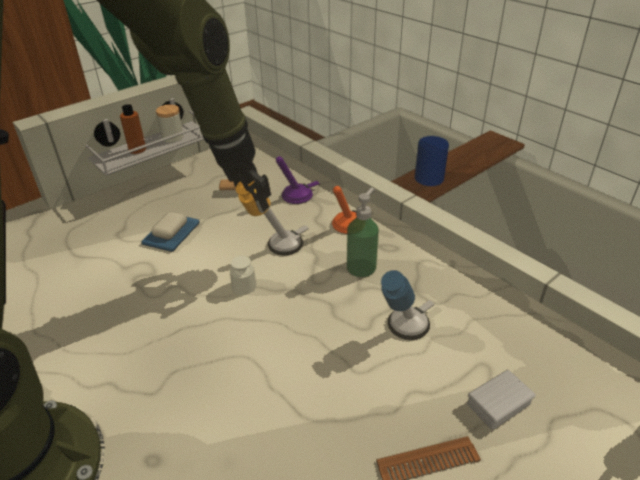

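View pics/top3.png

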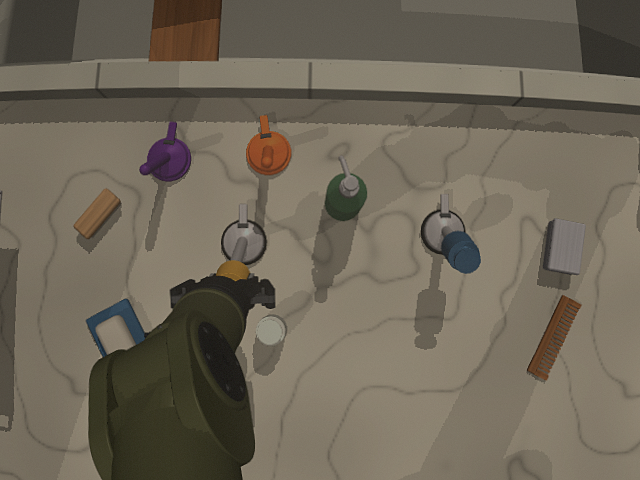

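```bash
python3 - <<'E'
from h import *
c=load('side3'); K=4
crop=cv2.resize(c['frame'][140:260,180:320,::-1],None,fx=5,fy=5,interpolation=cv2.INTER_CUBIC)
o=TIP+OFF*8+PD*15
def ax(P,col):
    q=(proj(c,P)-[180,140]+.5)*5
    for x in q: cv2.circle(crop,tuple(int(i) for i in x),3,col,-1)
ax(np.array([TIP-PD*k for k in(0,30,60,90)]),(0,0,255)); ax(np.array([o+PD*k for k in(0,20,41,66)]),(255,0,0))
xl=np.cross(YP,PD); ax(np.array([o+25.5*(np.cos(a)*xl+np.sin(a)*YP) for a in np.linspace(0,6.28,24)]),(0,255,0))
cv2.imwrite('pics/z3.png',crop)
E
```

```text
(no output)
```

View pics/z3.png

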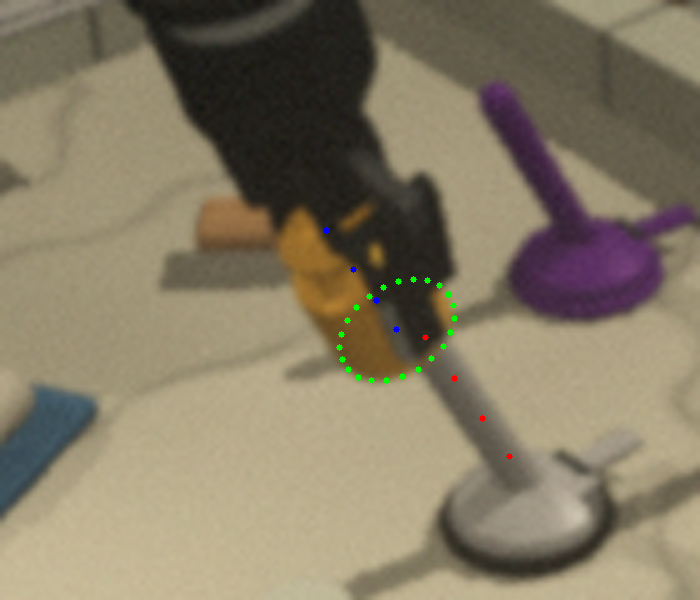

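The projected rim circle matches the cup and the red axis dots lie on the rod, so the cup is lined up and I can lower it.

```bash
python3 - <<'E'
from h import *
from plant import robot
p,q=held(TIP+OFF*8-PD*32,PD,YP); print(robot.move_straight(p,rot=q,vel=60,max_force=10)); o=robot.get_obs(); print(o['t'],o['ee_pos']-p,o['contact_force'])
p2,_=held(TIP+OFF*8-PD*49,PD,YP); print(robot.move_straight(p2,vel=12,max_force=6)); o=robot.get_obs(); e=o['ee_pos']-held(TIP+OFF*8,PD,YP)[0]
print(o['t'],'depth',-e@PD,'lat',e@OFF,e@YP,o['contact_force'],o['ft_torque'],o['opening'])
save('side','side4')
E
```

```text
False
8.3167 [-0.00107437  0.05087848  0.13531146] [-0.25564316 -0.37765049 -1.38163134]
True
9.1 depth 39.855889571105436 lat -0.002183845677854162 0.02538538411767014 [-2.22751742 -1.40649723  6.93704084] [-0.07406681  0.3889222   0.00591623] 49.276497468246966
```

```bash
python3 - <<'E'
from h import *
from plant import robot
o=robot.get_obs(); b=o['contact_force']
print(robot.move_straight(o['ee_pos']+OFF*6,vel=12,max_force=4)); o=robot.get_obs(); e=o['ee_pos']-held(TIP+OFF*8,PD,YP)[0]
f=o['contact_force']; print(o['t'],'depth',-e@PD,'lat',e@OFF,f,'axial',f@PD,'off',f@OFF,o['ft_torque'],o['opening'])
c=save('side','side5'); cv2.imwrite('pics/z5.png',cv2.resize(c['frame'][140:260,180:320,::-1],None,fx=5,fy=5,interpolation=cv2.INTER_CUBIC))
E
```

```text
True
9.55 depth 39.72528182390356 lat 4.099899043365625 [0.0957428  0.18976589 3.35329188] axial 2.9965664018234413 off -1.5084071756423976 [-0.00646727  0.12863274  0.01167788] 49.080530344116085
```

View pics/z5.png

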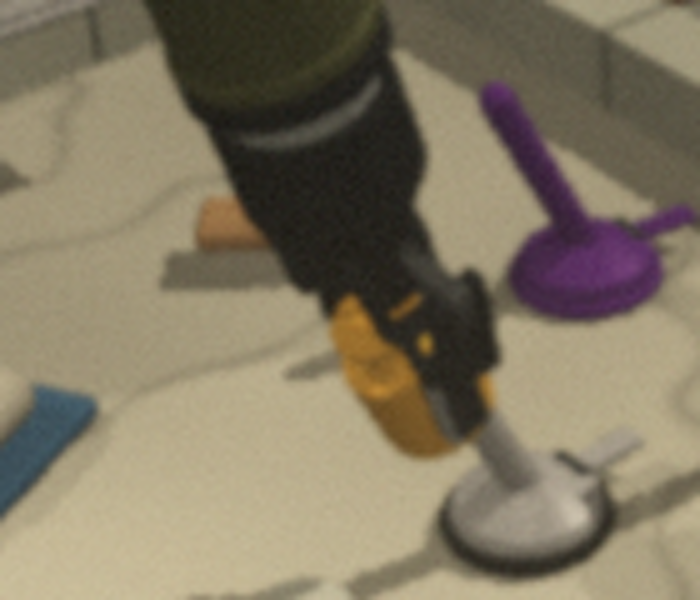

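The cup is over the peg, its mouth around the rod near (485,430) in the crop, and parallel to it. I'll press lightly once more, check, then release.

```bash
python3 - <<'E'
from h import *
from plant import robot, ungrasp
o=robot.get_obs(); print(robot.move_straight(o['ee_pos']-PD*4,vel=10,max_force=4)); o=robot.get_obs(); e=o['ee_pos']-held(TIP+OFF*8,PD,YP)[0]
f=o['contact_force']; print(o['t'],'depth',-e@PD,'lat',e@OFF,f)
ungrasp(); o=robot.get_obs(); print(o['t'],o['opening'],o['contact_force'])
c=save('side','side6'); cv2.imwrite('pics/z6.png',cv2.resize(c['frame'][140:260,180:320,::-1],None,fx=5,fy=5,interpolation=cv2.INTER_CUBIC))
E
```

```text
True
9.8083 depth 39.86472731933843 lat 4.1101036811142215 [-2.64905783  0.55666711  6.42722887]
10.2583 85.5875033234495 [-0.23243971 -0.29209612 -0.46814276]
```

View pics/z6.png

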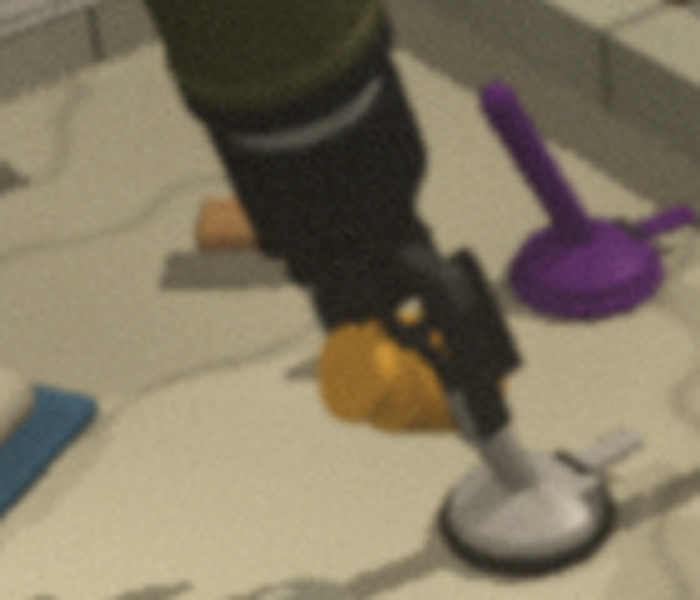

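On release the cup pitched foot-down. It still hangs but isn't aligned, because I had shifted its axis too far below the rod. I'll back off, measure its tilt and regrasp it.

```bash
python3 - <<'E'
from h import *
from plant import robot
o=robot.get_obs(); z=R_.from_quat(o['tcp_rot']).as_matrix()[:,2]
print(robot.move_straight(o['ee_pos']-z*100,vel=100,max_force=5)); o=robot.get_obs(); print(o['t'],o['ee_pos'],o['contact_force'])
c=save('side','side7'); cv2.imwrite('pics/z7.png',cv2.resize(c['frame'][140:260,180:320,::-1],None,fx=5,fy=5,interpolation=cv2.INTER_CUBIC))
c=save('top','top7'); cv2.imwrite('pics/t7.png',cv2.resize(c['frame'][200:320,170:310,::-1],None,fx=5,fy=5,interpolation=cv2.INTER_CUBIC))
E
```

```text
False
11.4583 [551.28861937 163.45070765 205.32097081] [-0.00187741  0.16476541  0.53506136]
```

View pics/z7.png

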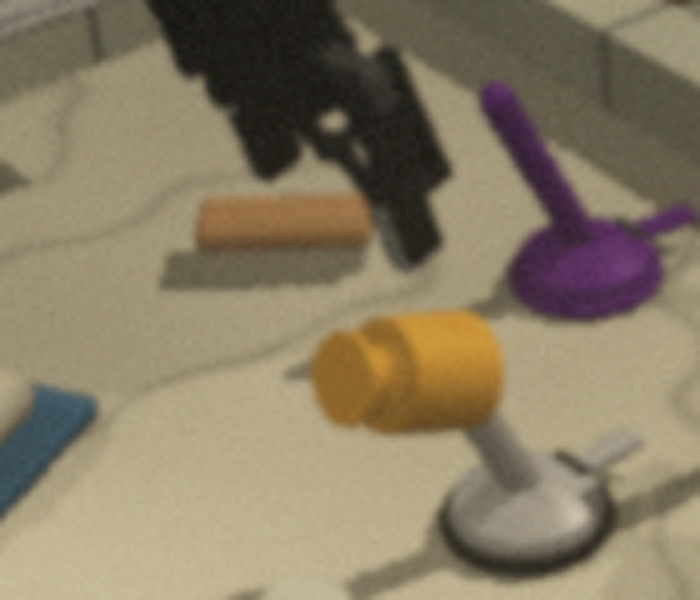

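View pics/t7.png

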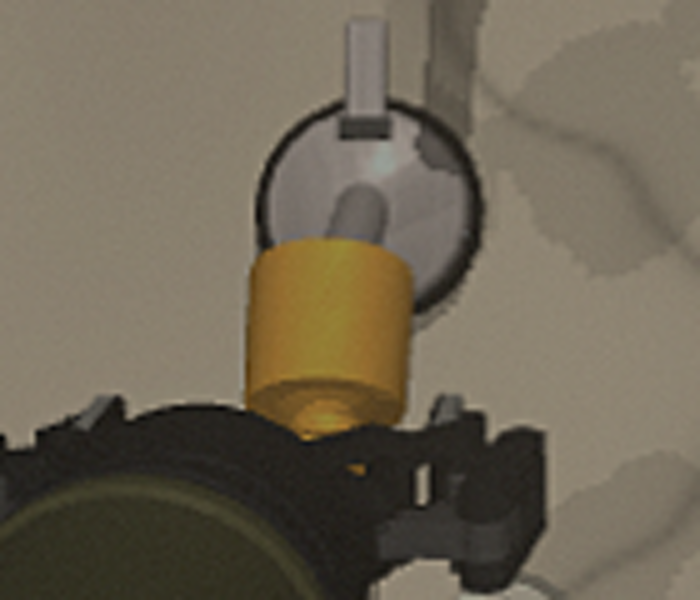

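The cup still hangs from the rod but lies about 60° or more from vertical, at (400,370) in the side crop. I'll measure its axis.

```bash
python3 - <<'E'
from cupfit import *
Qs=[]
for n in('side7','top7'):
    Q=fit(load(n),TIP+[-10,0,0],0); print(n,len(Q),Q.min(0).round(),Q.max(0).round())
    Qs.append(Q)
def model(Q,p0):
    def f(p):
        a=np.array([-np.sin(p[0])*np.cos(p[1]),-np.sin(p[0])*np.sin(p[1]),np.cos(p[0])])
        C=np.array([p[2],p[3],p[4]]); r=Q-C; h=r@a   # C = axis point, lateral fit only
        rad=np.linalg.norm(r-h[:,None]*a,axis=1)
        # signed distance to capped bowl of unknown rim position p[5] 
        return rad,h,a
    return f
for nm,Q in(('side',Qs[0]),('top',Qs[1]),('both',np.vstack(Qs))):
    # select bowl points iteratively: C= rim centre, solid of revolution profile distance
    prof=np.array([[0,21.5],[0,25.5],[46,24.5],[46,11],[62,11],[62,20],[66,20],[66,0]],float)
    A,B=prof[:-1],prof[1:]
    def res(p):
        a=np.array([-np.sin(p[0])*np.cos(p[1]),-np.sin(p[0])*np.sin(p[1]),np.cos(p[0])])
        r=Q-p[2:5]; h=r@a; rad=np.linalg.norm(r-h[:,None]*a,axis=1); X=np.c_[h,rad]
        d=[]
        for s,e in zip(A,B):
            t=np.clip((X-s)@(e-s)/((e-s)@(e-s)),0,1); d.append(np.linalg.norm(X-s-t[:,None]*(e-s),axis=1))
        return np.min(d,0)
    best=None
    for th in(50,60,70,80):
        th=np.radians(th); a=np.array([-np.sin(th),0,np.cos(th)]); r=least_squares(res,[th,0,*(Q.mean(0)-a*30-[0,0,12])],loss='soft_l1',f_scale=1)
        if best is None or r.cost<best.cost: best=r
    p=best.x; a=np.array([-np.sin(p[0])*np.cos(p[1]),-np.sin(p[0])*np.sin(p[1]),np.cos(p[0])])
    rim=p[2:5]; t=(TIP-rim); print(nm,'tilt,az',np.degrees(p[:2]).round(1),'rim',rim.round(1),'foot',(rim+66*a).round(1),'rms',np.sqrt(np.mean(best.fun**2)).round(2),'tip in cup: depth',(t@a).round(1),'lat',np.linalg.norm(t-t@a*a).round(1))
E
```

```text
side7 599 [535. 136.  95.] [606. 178. 144.]
top7 990 [555. 140. 110.] [611. 185. 139.]
side tilt,az [67.5  3. ] rim [602.  166.3  99.7] foot [541.1 163.1 124.9] rms 1.42 tip in cup: depth 28.4 lat 17.0
top tilt,az [66.6  2.4] rim [603.2 164.6  97.9] foot [542.6 162.1 124.1] rms 1.04 tip in cup: depth 30.3 lat 17.7
both tilt,az [66.7  1.8] rim [602.2 164.9  98.4] foot [541.7 162.9 124.5] rms 1.29 tip in cup: depth 29.2 lat 17.7
```

```bash
cat > prof.py <<'E'
from cupfit import *
prof=np.array([[0,21.5],[0,25.5],[46,24.5],[46,11],[62,11],[62,20],[66,20],[66,0]],float); A_,B_=prof[:-1],prof[1:]
def axis(p): return np.array([-np.sin(p[0])*np.cos(p[1]),-np.sin(p[0])*np.sin(p[1]),np.cos(p[0])])
def fitcup(Q,ths,fixaz=None):
    def res(p):
        a=axis(p); r=Q-p[2:5]; h=r@a; rad=np.linalg.norm(r-h[:,None]*a,axis=1); X=np.c_[h,rad]; d=[]
        for s,e in zip(A_,B_):
            t=np.clip((X-s)@(e-s)/((e-s)@(e-s)),0,1); d.append(np.linalg.norm(X-s-t[:,None]*(e-s),axis=1))
        return np.min(d,0)
    best=None
    for th in np.radians(ths):
        a=np.array([-np.sin(th),0,np.cos(th)]); r=least_squares(res,[th,0,*(Q.mean(0)-a*35-[0,0,8])],loss='soft_l1',f_scale=1)
        if best is None or r.cost<best.cost: best=r
    p=best.x; return p,axis(p),p[2:5],np.sqrt(np.mean(best.fun**2))
def colour(c,lo,hi,ctr,rad=70):
    u,v,P=cloud(c); hsv=cv2.cvtColor(c['frame'],cv2.COLOR_RGB2HSV)[v,u].astype(int)
    y=(hsv[:,0]>lo)&(hsv[:,0]<hi)&(hsv[:,1]>100)&(np.linalg.norm(P-ctr,axis=1)<rad)
    m=np.zeros((480,640),np.uint8); m[v[y],u[y]]=1; m=cv2.erode(m,np.ones((3,3))); return P[y&(m[v,u]>0)]
E
python3 - <<'E'
from prof import *
Qs=[colour(load(n),95,125,np.array([610,-185,120])) for n in('side0','top0')]
for Q in Qs+[np.vstack(Qs)]:
    p,a,rim,r=fitcup(Q,(0,15,25,40,60)); print(len(Q),'tilt az',np.degrees(p[:2]).round(1),'rim',rim.round(1),'floor pt',(rim+41*a).round(1),'foot',(rim+66*a).round(1),r.round(2))
# blue peg rod and foot disc
for n in('side0','top0'):
    c=load(n);u,v,P=cloud(c); s=(np.hypot(P[:,0]-640,P[:,1]+165)<60)&(P[:,2]>18)&(P[:,2]<32); print('disc-ish',np.median(P[s],0).round(),P[s].min(0).round(),P[s].max(0).round())
    s=(np.hypot(P[:,0]-630,P[:,1]-160)<60)&(P[:,2]>18)&(P[:,2]<32); print('our disc',np.median(P[s],0).round(),P[s].min(0).round(),P[s].max(0).round())
E
```

```text
prof.py:12: RuntimeWarning: Mean of empty slice.
  a=np.array([-np.sin(th),0,np.cos(th)]); r=least_squares(res,[th,0,*(Q.mean(0)-a*35-[0,0,8])],loss='soft_l1',f_scale=1)
  ret = um.true_divide(
Traceback (most recent call last):
  File "prof.py", line 12, in fitcup
    a=np.array([-np.sin(th),0,np.cos(th)]); r=least_squares(res,[th,0,*(Q.mean(0)-a*35-[0,0,8])],loss='soft_l1',f_scale=1)
                                              ~~~~~~~~~~~~~^^^^^^^^^^^^^^^^^^^^^^^^^^^^^^^^^^^^^^^^^^^^^^^^^^^^^^^^^^^^^^^
ValueError: Initial guess is outside of provided bounds
```

```bash
python3 - <<'E'
from prof import *
for n,px in(('side0',(398,291)),('top0',(462,252))):
    c=load(n); print(cv2.cvtColor(c['frame'],cv2.COLOR_RGB2HSV)[px[1],px[0]], c['range_z'][px[1],px[0]], world(c,[px],[c['range_z'][px[1],px[0]]]))
Qs=[colour(load(n),85,130,np.array([610,-185,120])) for n in('side0','top0')]
print([len(q) for q in Qs])
for Q in Qs+[np.vstack(Qs)]:
    if len(Q)<50: continue
    p,a,rim,r=fitcup(Q,(0,15,25,40,60)); print(len(Q),'tilt az',np.degrees(p[:2]).round(1),'rim',rim.round(1),'floor pt',(rim+41*a).round(1),'foot',(rim+66*a).round(1),r.round(2))
for n in('side0','top0'):
    c=load(n);u,v,P=cloud(c); s=(np.hypot(P[:,0]-640,P[:,1]+165)<60)&(P[:,2]>18)&(P[:,2]<32); print('disc-ish',np.median(P[s],0).round())
    s=(np.hypot(P[:,0]-630,P[:,1]-160)<60)&(P[:,2]>18)&(P[:,2]<32); print('our disc',np.median(P[s],0).round())
E
```

```text
[95 65 71] 890.2654 [[ 598.1419859  -192.21433632  131.54266561]]
[103  81  60] 763.2691 [[ 609.11784971 -171.14023306  155.69922408]]
[0, 0]
disc-ish [ 644. -187.   22.]
our disc [626. 158.  23.]
disc-ish [ 664. -172.   23.]
our disc [639. 162.  22.]
```

```bash
sed -i 's/>100)/>45)/' prof.py; python3 - <<'E'
from prof import *
Qs=[colour(load(n),85,125,np.array([610,-185,120])) for n in('side0','top0')]
for Q in Qs+[np.vstack(Qs)]:
    Q=Q[Q[:,2]>60]
    p,a,rim,r=fitcup(Q,(0,15,25,40,60)); print(len(Q),'tilt az',np.degrees(p[:2]).round(1),'rim',rim.round(1),'floor pt',(rim+41*a).round(1),'foot',(rim+66*a).round(1),r.round(2))
from plant import robot
import json
E
```

```text
437 tilt az [23.9 -2. ] rim [ 618.4 -180.7   88.4] floor pt [ 601.8 -180.2  125.9] foot [ 591.7 -179.8  148.7] 1.28
852 tilt az [  -24.9 -2339.5] rim [ 624.3 -180.9   89.4] floor pt [ 607.  -181.   126.5] foot [ 596.5 -181.1  149.2] 1.06
1289 tilt az [23.2 -7. ] rim [ 622.8 -180.9   89.5] floor pt [ 606.7 -178.9  127.2] foot [ 597.  -177.7  150.2] 1.26
```

```bash
cat >> h.py <<'E'
Z=np.array([0,0,1.]); EX=-PD*[1,1,0]; EX=EX/np.linalg.norm(EX)
def av(t): t=np.radians(t); return np.cos(t)*Z-np.sin(t)*EX
def nv(t): t=np.radians(t); return np.cos(t)*EX+np.sin(t)*Z
S=TIP-9*PD
CT=67.; CO=np.array([602.4,164.9,98.7]); TI=15.   # cup tilt, rim centre, tool tilt at regrasp
GP=CO+27*av(CT)+1*av(TI)
RA,RN=(GP-CO)@av(CT),(GP-CO)@nv(CT)               # TCP in cup frame
def cuptool(h,c,t):
    o=S-h*av(t)-c*nv(t); return o+RA*av(t)+RN*nv(t), orient(av(t-CT+TI),YP)
H0,C0=(S-CO)@av(CT),(S-CO)@nv(CT)
E
python3 - <<'E'
from h import *
from plant import robot
o=robot.get_obs(); print('S in cup',H0,C0,'GP',GP,'now',o['ee_pos'],o['t'])
for k in np.linspace(0,1,5):
    p,q=cuptool(H0+(22-H0)*k,C0+(1-C0)*k,CT+(25-CT)*k); j=robot.inverse_kinematics(p,q); print(p.round(1),None if j is None else j.round(2))
for h in(32,-30):
    p,q=cuptool(h,1,25); j=robot.inverse_kinematics(p,q); print(h,p.round(1),None if j is None else j.round(2))
E
```

```text
S in cup 22.47745819832037 11.472603614920095 GP [577.29615532 164.24263269 110.2156663 ] now [551.28206514 163.45977598 205.16247862] 11.5583
[577.3 164.1 110.2] [-0.38  0.53  0.03  1.98  0.19  0.39  1.06]
[577.4 164.1 114.2] [-0.3   0.57 -0.05  1.82  0.08  0.68  1.2 ]
[578.6 164.1 117.9] [-0.25  0.65 -0.08  1.64  0.02  0.95  1.27]
[580.7 164.2 120.9] [-0.22  0.74 -0.1   1.47 -0.01  1.21  1.3 ]
[583.6 164.2 123. ] [-0.2   0.85 -0.11  1.29 -0.04  1.47  1.31]
32 [587.9 164.3 114. ] [-0.2   0.86 -0.11  1.28 -0.04  1.46  1.32]
-30 [561.7 163.7 170.2] [-0.2   0.77 -0.13  1.32 -0.04  1.51  1.29]
```

```bash
python3 - <<'E'
from h import *
from plant import robot, close_gripper
p,q=cuptool(H0,C0,CT)
robot.move_straight(p+60*av(TI),rot=q,vel=100); print('stop',robot.move_straight(p,rot=q,vel=80,max_force=6))
o=robot.get_obs(); print(o['t'],o['ee_pos']-p,o['contact_force'])
close_gripper(); o=robot.get_obs(); print(o['t'],o['opening'],o['ee_pos']-p,o['contact_force'])
c=save('side','side8'); cv2.imwrite('pics/z8.png',cv2.resize(c['frame'][140:260,180:320,::-1],None,fx=5,fy=5,interpolation=cv2.INTER_CUBIC))
E
```

```text
stop False
13.0 [0.17037936 0.08557223 0.32880011] [ 0.42307516 -0.02802534  0.57853513]
13.4333 49.397095215600906 [0.7852172  0.06273653 0.63410831] [2.54931087 0.00846188 1.83188269]
```

View pics/z8.png

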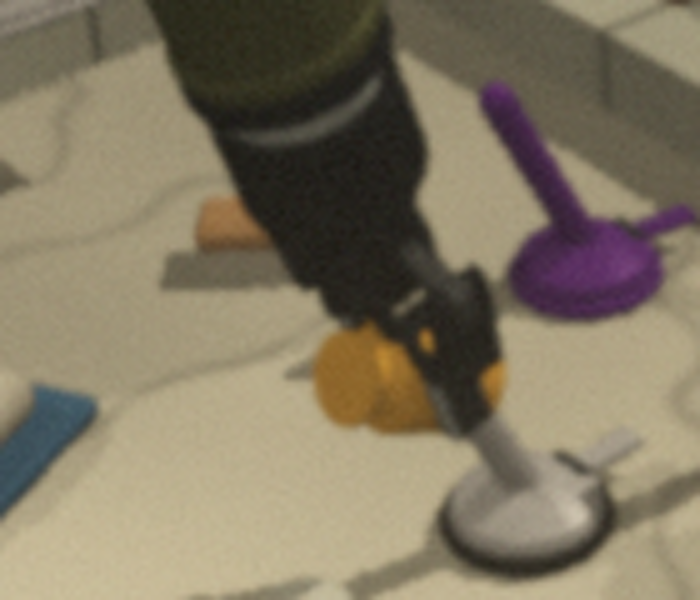

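The cup is gripped across its bowl at (440,370) in the crop, opening 49.4 mm and forces small. Now I'll pitch it back in line with the rod.

```bash
python3 - <<'E'
from h import *
from plant import robot
for k in np.linspace(0,1,7)[1:]:
    p,q=cuptool(H0+(18-H0)*k,C0+(1-C0)*min(1,k*1.1),CT+(25-CT)*k)
    st=robot.move_straight(p,rot=q,vel=10,max_force=10); o=robot.get_obs(); print(round(k,2),st,round(o['t'],2),(o['ee_pos']-p).round(1),o['contact_force'].round(1))
    if st: break
c=save('side','side9'); cv2.imwrite('pics/z9.png',cv2.resize(c['frame'][140:260,180:320,::-1],None,fx=5,fy=5,interpolation=cv2.INTER_CUBIC))
c=save('top','top9'); cv2.imwrite('pics/t9.png',cv2.resize(c['frame'][200:320,170:310,::-1],None,fx=5,fy=5,interpolation=cv2.INTER_CUBIC))
E
```

```text
0.17 False 13.96 [-0.5 -0.3 -0.6] [ 0.1 -0.3 -1.4]
0.33 False 14.43 [-0.6 -0.  -0.6] [-0.2  0.5 -0.9]
0.5 False 14.89 [-0.5  0.1 -0.4] [ 0.6  0.8 -0.1]
0.67 False 15.35 [-0.4  0.1 -0.3] [-0.1  0.5 -0.9]
0.83 False 15.81 [-0.3  0.1 -0.2] [ 0.   0.2 -1.7]
1.0 False 16.18 [-0.1  0.1 -0.5] [ 0.   0.8 -0.7]
```

View pics/z9.png

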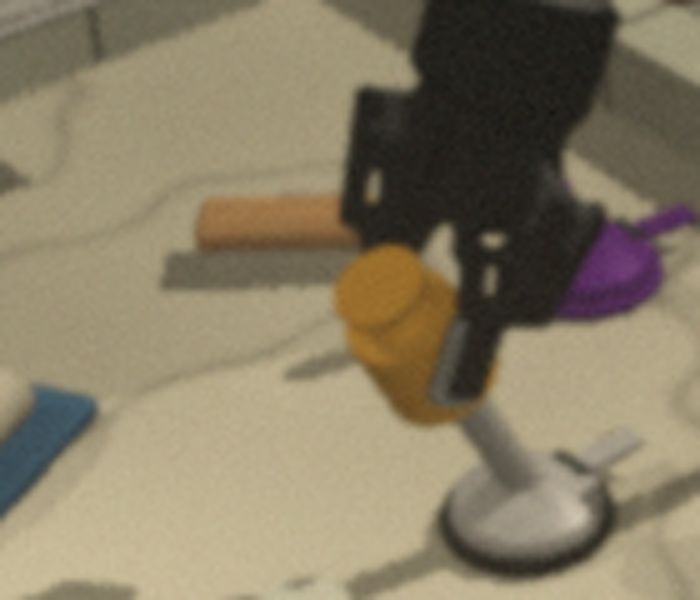

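View pics/t9.png

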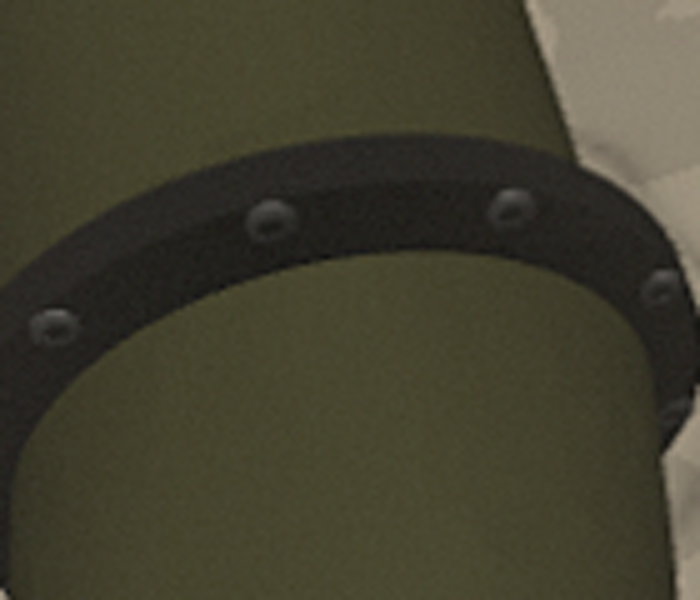

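The cup is in line with the rod again, at (415,335) in the side crop, and the arm blocks the top view. I'll measure the pose from the side view before lowering.

```bash
python3 - <<'E'
from prof import *
Q=colour(load('side9'),12,32,TIP,50)
hs=Q; print(len(Q),Q.min(0).round(),Q.max(0).round())
Q=Q[np.linalg.norm(Q-Q.mean(0),axis=1)<48]
p,a,rim,r=fitcup(Q,(10,20,30,40)); print('tilt az',np.degrees(p[:2]).round(1),'rim',rim.round(1),r.round(2))
s=S-rim; print('S: h',(s@a).round(1),'c',(s@np.cross(a,-YP)).round(1) ,'y',(s@YP).round(1), 'expected 18, 1'); print('exp rim',(S-18*av(25)-1*nv(25)).round(1), np.cross(a,-YP).round(2), nv(25).round(2))
E
```

```text
616 [547. 125.  90.] [607. 201. 171.]
tilt az [29.  -3.7] rim [597.1 154.7 104.4] 3.25
S: h 17.5 c -2.7 y 9.8 expected 18, 1
exp rim [592.9 164.5 101.3] [0.87 0.02 0.48] [0.91 0.02 0.42]
```

```bash
cat >> prof.py <<'E'
def yel(c,ctr,rad=60):
    return fit(c,ctr,0)
def report(c,ctr,ths=(10,20,30,40,60)):
    Q=yel(c,ctr); Q=Q[np.linalg.norm(Q-np.median(Q,0),axis=1)<45]
    p,a,rim,r=fitcup(Q,ths); s=S-rim; n=np.cross(YP,a); n*=np.sign(n[2]+n[0])
    print(len(Q),'tilt az',np.degrees(p[:2]).round(1),'rim',rim.round(1),'rms',r.round(2),'S in cup h %.1f c %.1f y %.1f'%(s@a,s@n,s@YP)); return a,rim
E
python3 - <<'E'
from prof import *
report(load('side9'),S-18*av(25)+33*av(25))
report(load('side3'),TIP+PD*48+OFF*8); print('side3 expected rim',TIP+OFF*8+PD*15,'tilt 25')
E
```

```text
415 tilt az [26.8  5. ] rim [592.8 165.3 102.3] rms 1.42 S in cup h 17.1 c 1.1 y -0.8
273 tilt az [25.5  2.7] rim [569.3 163.1 137.4] rms 1.3 S in cup h -24.8 c 6.9 y 0.8
side3 expected rim [568.81492064 163.84426218 136.41367071] tilt 25
```

```bash
python3 - <<'E'
from prof import *
from plant import robot
p,q=cuptool(27,0.5,25); print(robot.move_straight(p,rot=q,vel=40,max_force=8)); o=robot.get_obs(); print(o['t'],(o['ee_pos']-p).round(2),o['contact_force'])
p,q=cuptool(39,0.5,25); print(robot.move_straight(p,rot=q,vel=12,max_force=6)); o=robot.get_obs(); f=o['contact_force']
e=o['ee_pos']-p; print(o['t'],'h',39-e@PD,'lat',e@nv(25),f,'axial',f@PD,o['ft_torque'],o['opening'])
c=save('side','side10'); cv2.imwrite('pics/z10.png',cv2.resize(c['frame'][140:260,180:320,::-1],None,fx=5,fy=5,interpolation=cv2.INTER_CUBIC))
report(c,S-32*PD+33*PD)
E
```

```text
False
16.65 [-0.11 -0.06 -0.29] [-0.012177   -0.33212585  0.01445125]
True
17.1833 h 31.134430075230277 lat -0.21483229919070834 [-0.96798829  0.21029776  4.79289588] axial 4.750461704618155 [-0.03882525 -0.05679177  0.01437052] 49.2397383860287
399 tilt az [26.3 -1.4] rim [598.5 163.8  90.5] rms 1.38 S in cup h 30.1 c 1.1 y 0.8
```

View pics/z10.png

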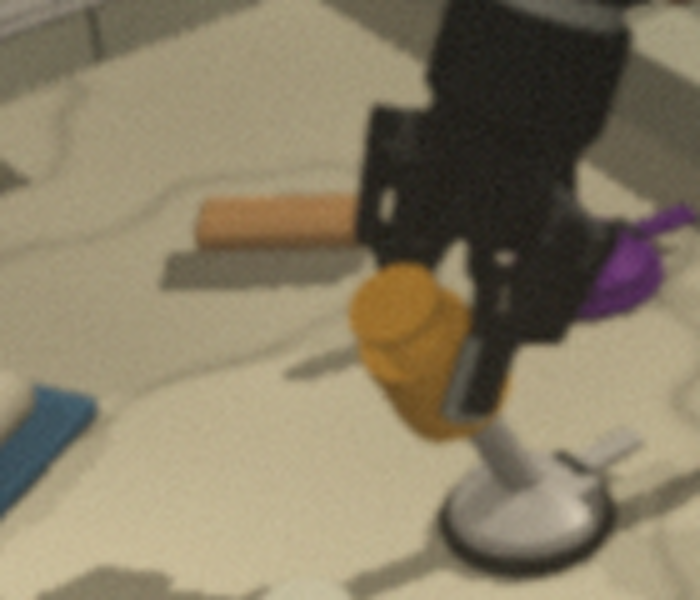

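Contact came at h = 31.1 mm, within 1 mm of the 32 mm expected for the tip on the floor. The axial force was 4.8 N and the axis is about 0.5 mm off centre. The cup sits in line over the rod, so I'll release it.

```bash
python3 - <<'E'
from prof import *
from plant import robot,ungrasp
ungrasp(); robot.hold(0.3); o=robot.get_obs(); print(o['t'],o['opening'],o['contact_force'])
c=save('side','side11'); cv2.imwrite('pics/z11.png',cv2.resize(c['frame'][140:260,180:320,::-1],None,fx=5,fy=5,interpolation=cv2.INTER_CUBIC))
report(c,TIP)
E
```

```text
17.9917 85.17004922646905 [0.26932503 0.64452807 0.01025471]
579 tilt az [16.9  9.9] rim [591.9 166.8  89. ] rms 1.29 S in cup h 29.6 c 2.8 y -2.3
```

View pics/z11.png

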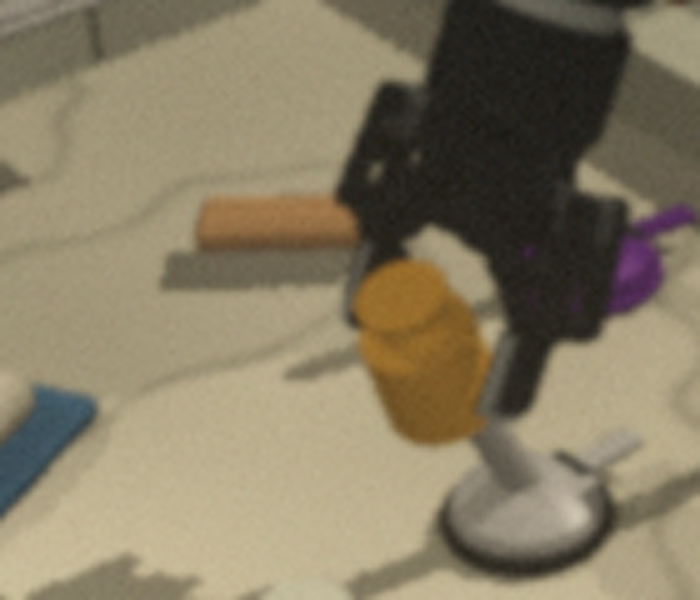

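Now it hangs by itself at about 17° from vertical, mouth-down around the rod. I'll back away gently.

```bash
python3 - <<'E'
from prof import *
from plant import robot
o=robot.get_obs(); z=R_.from_quat(o['tcp_rot']).as_matrix()[:,2]
print(robot.move_straight(o['ee_pos']-z*90,vel=70,max_force=4)); o=robot.get_obs(); print(o['t'],o['contact_force'])
robot.move_straight(o['ee_pos']+[0,0,90],vel=150)
j=robot.get_obs()['joint_pos'].copy(); j[0]+=0.7; robot.goto_joints(j)
o=robot.get_obs(); print(o['t'],o['ee_pos'])
c=save('side','side12'); cv2.imwrite('pics/z12.png',cv2.resize(c['frame'][140:260,180:320,::-1],None,fx=5,fy=5,interpolation=cv2.INTER_CUBIC)); report(c,TIP)
c=save('top','top12'); report(c,TIP)
E
```

```text
False
19.475 [ 0.09382531 -0.10017431 -0.04690329]
21.8583 [ 587.65657166 -276.1060155   282.9226593 ]
598 tilt az [17.   8.1] rim [591.7 166.4  89. ] rms 1.33 S in cup h 29.5 c 3.1 y -2.0
843 tilt az [22.6 -5.1] rim [587.6 163.9 105.2] rms 2.6 S in cup h 12.4 c 3.6 y 0.4
```

View pics/z12.png

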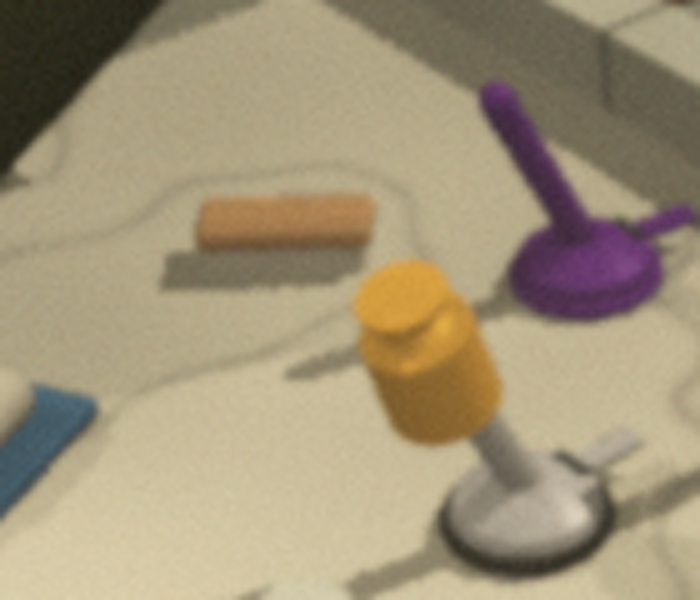

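View pics/top12.png

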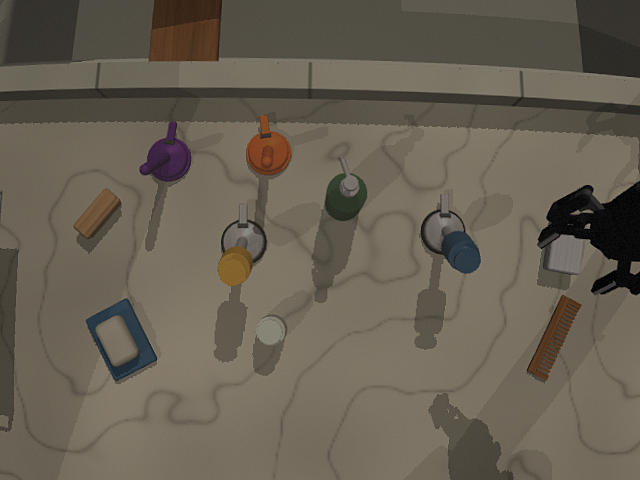

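The yellow cup hangs on the empty peg at (235,265) in the top view, next to the blue one, with the arm well clear. The top-view fit had a poor residual of 2.6 mm, so I'll refit it from the side result. I'll also check that the white cup and bottle haven't moved.

```bash
python3 - <<'E'
from prof import *
def top(c,ctr,r,zlo):
    u,v,P=cloud(c); s=(np.hypot(P[:,0]-ctr[0],P[:,1]-ctr[1])<r)&(P[:,2]>zlo); return P[s].mean(0).round(1),s.sum()
for a,b in(('side0','side12'),('top0','top12')):
    for nm,ct,zl in(('white',(482,112),62),('bottle',(700,-5),60)): print(a,nm,top(load(a),ct,50,zl),top(load(b),ct,50,zl))
Q=yel(load('top12'),TIP); p,a,rim,r=fitcup(Q,(14,17,20)); s=S-rim; print(len(Q),np.degrees(p[:2]),rim,r,Q[:,2].max())
Q=np.vstack([yel(load('top12'),TIP),yel(load('side12'),TIP)]); Q=Q[np.linalg.norm(Q-np.median(Q,0),axis=1)<50]
def res(x):
    a=axis(x); rr=Q-x[2:5]; h=rr@a; rad=np.linalg.norm(rr-h[:,None]*a,axis=1); X=np.c_[h,rad]
    return np.min([np.linalg.norm(X-s-np.clip((X-s)@(e-s)/((e-s)@(e-s)),0,1)[:,None]*(e-s),axis=1) for s,e in zip(A_,B_)],0)
r=least_squares(res,[np.radians(17),0,591.7,166,89],loss='soft_l1'); a=axis(r.x); s=S-r.x[2:5]
print('both',np.degrees(r.x[:2]),r.x[2:5],'S depth',s@a,'=> gap tip-floor',41-9-s@a,'rms',np.sqrt(np.mean(r.fun**2)))
E
```

```text
side0 white (array([480.6, 112.1,  67.8]), np.int64(229)) (array([480.5, 111.9,  68. ]), np.int64(229))
side0 bottle (array([690.4, -15.3, 114.5]), np.int64(1383)) (array([690.4, -15.4, 114.6]), np.int64(1384))
top0 white (array([482.8, 112.7,  66.6]), np.int64(497)) (array([482.8, 112.7,  66.8]), np.int64(496))
top0 bottle (array([698.1,  -1. , 129.3]), np.int64(1534)) (array([698.2,  -0.9, 129.4]), np.int64(1528))
865 [16.50585635  8.1580658 ] [592.82792581 164.79487308  87.12474614] 1.05824941141072 157.27713950761336
both [14.41588029  8.18942015] [591.71036694 165.65336553  87.56095564] S depth 30.92783062787372 => gap tip-floor 1.0721693721262788 rms 1.3594113519460462
```

```bash
python3 - <<'E'
from plant import robot
print(robot.hand_in(), robot.get_obs()['t'])
E
```

```text
the job is handed in; nothing more can be done
the job is handed in; nothing more can be done
```

The yellow egg cup is hanging by itself, mouth-down, on the empty peg, and the job is handed in at about 22 s; no verdict is reported.

**First attempt failed:** I seated the cup on the tip, but shifted its axis about 12 mm below the rod before letting go. It pitched foot-down to 67° from vertical while staying on the peg. I regrasped it, turned it back in line with the rod and lowered it until the tip touched the inside. That contact was about 4.8 N axial, with the cup within about 1 mm of the rod's axis, and I released it there.

**Last checks:**
- **Cup:** it settled at about 14–17° from vertical, more upright than the peg's 25° lean. The measured gap between tip and cup floor was about 1 mm. The same 1 mm showed when the cup was pressed into contact, so I take it as calibration error and the cup as seated.
- **Neighbours:** the white cup and the bottle stayed put to within 0.2 mm in both views.
- **Arm:** it was well clear with the fingers open, and the force readings I printed stayed at or below about 10 N.
- **Disagreement:** one automatic top-view fit of the final cup pose was poor (2.6 mm residual). A second fit from a better starting point agreed with the side view.

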